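# Hook the egg pot out from under the shelf and open it

### The arm

A 7-joint arm with a two-finger parallel gripper is mounted at the origin on the work surface. World frame = base frame: x ahead of the robot, y to its left, z up, the work surface at z = 0. Lengths are in m, angles in rad, forces in N, time in s.
With the tool pointing down it reaches from about 0.4 to 0.85 m from the base axis. Payload 4.5 kg.
Tool frame: the origin (TCP) lies at the very end of the fingers, on their centre line; the grasp point (between the pads) lies 19 mm behind it; z points along the fingers, y is the line along which they close (so a half turn about z gives the same grasp; the last joint's range is limited). The gripper opens to 88 mm and grips with 3 to 60 N. Pads are 18 mm wide; open, the fingers measure 123 mm over their backs; the gripper's body (75 mm by 187 mm) begins 45 mm behind the grasp point.
Start: joints at [1.333, 0.689, -0.195, 1.565, 0.157, 0.902, -0.215], TCP at [0.168, -0.602, 0.239] pointing down, gripper open.
Joint ranges: [-3.01, 3.01], [-0.46, 2.08], [-1.47, 1.51], [0.13, 2.56], [-1, 4.14], [0.04, 2.09], [-2.66, 2.66]. Speed limits (rad/s): [2.57, 2.57, 3.14, 3.14, 3.14, 3.14, 3.14].

### API

Orientations are given as a unit quaternion [x, y, z, w].
In Python, from plant import r gives the robot as it stands. The module is installed in compiled form; this text tells all that it offers.
- The arm moves only by the tool step_arm, never from a script. Its argument "increments" is a list of rows, each a list of 2 entries, a list of its own where there are three numbers: the shift along the world's x, y, z in cm, then the turn, a rotation vector about the world's x, y, z in degrees. A call has exactly 10 rows; each row shifts and turns the commanded pose from where the row before left it; what a row does not reach is not made up. A row lasts 1/10 s, in which the tool goes at most 50 mm and 8.59 degrees, less where a joint would pass 70% of its speed; a pose out of reach is approached as far as the arm can. A call is refused whole if a number of a shift passes 5 or a number of a turn 8.59, either way. A call with a gripper value outside its range is refused whole. "fingers" is the opening, from 0 (shut) to 1 (fully open), set as the call begins (left out, the last holds). The fingers move at their own pace and stop on an object; "grip_force" is the grip in N (left out, the last holds). Time passes only in rows, so rows that do not move let the fingers close, or fill a call up. It gives the time, the measured TCP pose, the force, the opening and the grip force at its end, in the units of the state.
- r.get_state(): the state, without advancing time (a new reading comes with each control period).
- r.snapshot(name): name is "scene" or "top"; returns (picture, depth): 384x512x3 uint8, red, green, blue; 384x512 float32, m along the optical axis (not along the pixel's ray), 0 where there is no reading.
- r.calibration(name): a dict with "fov_y" (degrees; the focal length in pixels is half the picture's height over the tangent of half this angle, whatever the lens; pixels are square), "cx", "cy" (the principal point, pixels), "R" (3x3) and "t" (3): a world point X has camera coordinates R X + t. Camera axes: x right, y down, z forward; pixel columns grow to the right and rows downward; lengths in m; the calibration is good to about 2 mm. A picture is of the moment at which its call begins. calibration takes no time and is no camera call.
- r.finish_job(): hands the job in; it is judged then, once.
The state is a dict: "clock": time; "q": joint angles; "qd": joint speeds; "joint_torque": joint torques, N m; "tool_pos": TCP position; "eef_rot": TCP orientation; "contact_force": force on the tool from outside, world axes, zero at the start; "moment": the same for the moment, N m; "opening": opening from 0.0 (shut) to 1.0 (fully open); "finger_force": force on a finger pad.
Only numpy, scipy, OpenCV 4.12 (cv2) and the standard library are available. Lean on these libraries where they do the work, as an engineer would, in place of code of your own. Each camera call takes 0.05 s, during which the arm holds its last target. There are 200 camera calls.

### The job

The lidded egg pot stands too far under the low wire shelf to be taken by hand: pick up the pan hook, catch the pot's handle with it and drag the pot, upright and with its lid on, completely out from under the shelf onto the open counter, never touching the pot with the gripper while it is under there. Lay the hook down flat on the worktop, then lift the lid off by its knob and lay it, knob up, wholly on the cutting board. Leave the tin, the sauce bottle and the cup where they stand.

Things in the scene. Friction and masses are not known exactly. Their poses are not given: they have to be found in the camera images.
- pot: The egg pot, loose under the shelf: stainless, 110 mm diameter, 90 mm high (122 mm with its lid), about 0.3 kg plus two boiled eggs and the lid, 0.45 to 0.7 kg in all, with one flat strap handle like a mug's, roughly facing the robot. Origin: centre of its underside; z up along its axis; the handle is on its -x side, in the plane y = 0.
- pot_handle (a point): Middle of the handle's opening, in pot's frame at x = -71.5, z = 55 mm; same axes. The strap is 18 mm wide (y), 4 mm thick; its upright part is at x = -90 mm, z = 25 to 85 mm, with level arms to the pot at top and bottom. The opening, x = -88 to -55 mm and z = 29 to 81 mm, is passed through sideways, along y.
- lid: The pot's loose stainless lid, 0.1 kg: 116 mm flange lying on the rim, under it an 8 mm deep, 98 mm wide plug in the 104 mm mouth. Black knob on a short stem: 26 mm diameter, 22 to 40 mm above the origin; the domed top rises to 16 mm. Origin: centre of the plug's underside (82 mm above the pot's underside when on; on the surface itself when laid on a flat one). z up through the knob.
- hook: The pan hook, lying flat on the counter, 0.1 kg: square wooden handle 24 x 24 mm, 120 mm long (x = -60 to 60 mm), then a 6 mm steel rod along +x to x = 155 mm, where it is bent square and runs 42 mm to +y (plus 3 mm round tip). Origin: middle of the handle's underside; x along the rod; z up; the rod's axis is 12 mm above the underside. It balances near x = 35 mm.
- hook_end (a point): Middle of the hook's bent end: 155 mm ahead of the hook's origin, 21 mm to its +y side, 12 mm above its underside.
- shelf: Low chrome wire shelf, fixed on the counter: 780 mm long (y), 270 mm deep (x), on four corner posts. Underside of the wires 165 mm, top 174 mm above the counter; eggs and dishes on its two ends stand up to 60 mm higher. Origin: middle of its front edge (nearest the robot), at counter level; x points into the shelf: what is under it has x from 0 to 270 mm.
- board: Green plastic cutting board, fixed on rubber feet: 240 mm (x) by 300 mm (y), its top 15 mm above the counter. Origin: centre, at counter level.
- tin: Bystander: plain stainless tin without handle, 76 mm diameter, 121 mm high, standing under the shelf. Origin: centre of its underside.
- sauce: Bystander: brown glass sauce bottle, 60 mm diameter, 145 mm high, standing under the shelf. Origin: centre of its underside.
- cup: Bystander: open steel cup, 72 mm diameter, 80 mm high, on the counter to the robot's right. Origin: centre of its underside.
There are look-alikes about, which are no part of the job. Leave any blue or yellow look-alike of the lid alone. Leave any orange look-alike of the pot alone.

How it is judged:
By the outcome, as a careful person would: the job done as asked, in the order asked, and still so for the second after the job is handed in, with the robot touching nothing.
It also fails if it takes over 61 s, if anything falls off the work surface, if the arm or the gripper's body presses on something with over 40 N, if the wrist force passes 120 N, or if a joint passes its speed limit or range.

## Working session

There is one attempt and no reset: what is moved stays moved. The work goes in short steps, Python scripts to look and compute and a tool call to move; the robot and the scene stay as the last step left them, time stands still between calls to the robot, and variables do not carry over. Pictures are saved under pics/ and viewed, at most 10 in all, crops included, and the job is handed in when it is done.

Besides the shell and the picture viewer there is one more tool, called as name(argument=value, ...), one argument or row to a line, values as JSON. step_arm: Moves the arm, as the interface text tells. Its arguments: {"type":"object","properties":{"increments":{"type":"array","items":{"type":"array"}},"fingers":{"type":"number"},"grip_force":{"type":"number"}},"required":["increments"]}

```bash
mkdir -p pics
cat > h.py <<'E'
import numpy as np, cv2
from plant import r
def K(n):
    c=r.calibration(n); f=192/np.tan(np.radians(c["fov_y"])/2); return f,c["cx"],c["cy"],np.array(c["R"]),np.array(c["t"])
def ray(n,u,v,z):
    f,cx,cy,R,t=K(n); C=-R.T@t; d=R.T@np.array([(u-cx)/f,(v-cy)/f,1]); return C+d*(z-C[2])/d[2]
def cloud(n,D):
    f,cx,cy,R,t=K(n); v,u=np.mgrid[:384,:512]; P=np.stack([(u-cx)/f*D,(v-cy)/f*D,D],-1); return (P-t)@R
def proj(n,X):
    f,cx,cy,R,t=K(n); p=R@np.array(X)+t; return f*p[0]/p[2]+cx,f*p[1]/p[2]+cy
def snap(n,tag):
    p,d=r.snapshot(n); np.savez(f"{tag}.npz",p=p,d=d); cv2.imwrite(f"pics/{tag}.png",p[...,::-1]); return p,d
E
python3 - <<'E'
from h import *
for n in("scene","top"):
    snap(n,n+"0"); c=r.calibration(n); R=np.array(c["R"]); print(n,c["fov_y"],c["cx"],c["cy"],(-R.T@c["t"]).round(3),R.round(2).tolist())
s=r.get_state(); print(s["clock"],s["tool_pos"],s["eef_rot"])
a=cv2.imread("pics/scene0.png");b=cv2.imread("pics/top0.png")
E
```

```text
scene 55.55243616608769 256.7402867832991 195.05816659570127 [ 1.462 -0.425  0.781] [[0.37, 0.93, -0.02], [0.57, -0.25, -0.78], [-0.73, 0.27, -0.62]]
top 55.260141761286924 257.4112766432076 193.1094835757826 [ 0.365 -0.097  1.293] [[0.04, -1.0, 0.0], [-0.98, -0.04, -0.2], [0.2, 0.01, -0.98]]
0.1 [ 0.16760816 -0.60152694  0.23801708] [ 9.90776053e-01  1.35507048e-01 -1.63262378e-04 -7.90621381e-04]
```

View pics/scene0.png

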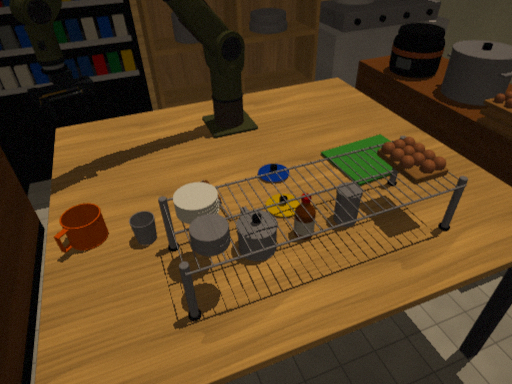

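View pics/top0.png

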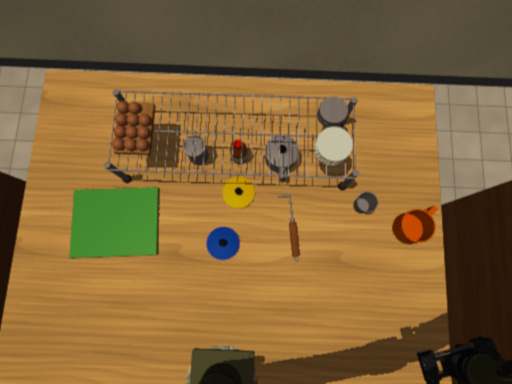

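The top view shows the pot at (283,152) with its handle at (283,175), under the wires. The hook lies with its handle at (294,240), rod up to (290,196) and bent end left to (279,196).

Look-alikes:
- **Lid:** blue lid at (223,243) and yellow lid at (238,192). The real lid is the steel one on the pot, knob at (283,150).
- **Pot:** orange mug at (413,226), tin at (195,150), and shelf dishes at (333,145) and (333,110).
- **Cup:** at (366,203).

I choose the steel pot with the strap and will check it in a crop.

Run:
```python
from h import *
a=np.load("top0.npz");p,d=a["p"],a["d"];X=cloud("top",d)
b=np.load("scene0.npz");ps,ds=b["p"],b["d"];Xs=cloud("scene",ds)
# hook handle: brownish reddish mask near
hsv=cv2.cvtColor(p,cv2.COLOR_RGB2HSV)
z=X[...,2]
print("counter z",np.median(z[280:330,100:180]))
m=np.zeros((384,512),bool); m[190:262,272:305]=1
mm=m&(z>0.008)&(d>0); P=X[mm]; print(len(P),P.min(0),P.max(0))
mh=mm&(z>0.017); P=X[mh]; c=P[:,:2].mean(0); w=np.linalg.svd(P[:,:2]-c)[2][0]; print("handle hi",len(P),c,w,((P[:,:2]-c)@w).min(),((P[:,:2]-c)@w).max())
m2=m&(hsv[...,0]<12)&(hsv[...,1]>110)
v,u=np.nonzero(m2); print("brown",len(u),u.min(),u.max(),v.min(),v.max()); R=cv2.minAreaRect(np.stack([u,v],1).astype(np.float32)); print(R,[ray("top",*q,.02).round(3).tolist() for q in cv2.boxPoints(R)])
print("bend approx",ray("top",290,196,.012),ray("top",279,196,.012))
# pot knob
for n,I,box,ZZ in(("top",p,(140,170,270,300),0),("scene",ps,(205,235,245,270),0)):
    g=I.max(-1); s=np.zeros_like(g,bool); s[box[0]:box[1],box[2]:box[3]]=1; k=s&(g<35); v,u=np.nonzero(k); print(n,"knob",len(u),u.mean(),v.mean(),ray(n,u.mean(),v.mean(),.115))
# shelf front edge
for q in((128,178),(343,183),(118,97),(350,103)): print("shelf",q,ray("top",*q,.174).round(3))
c1=cv2.resize(cv2.cvtColor(p,cv2.COLOR_RGB2BGR)[95:265,225:385],None,fx=3.4,fy=3.4,interpolation=cv2.INTER_CUBIC)
cv2.imwrite("pics/crop1.png",c1)
np.set_printoptions(precision=3,suppress=True)
# pot cloud in both
for n,Q in(("top",X),("scene",Xs)):
    s=(abs(Q[...,1]+.18)<.12)&(Q[...,0]>.3)&(Q[...,0]<.9)
    for lo,hi in((.02,.08),(.08,.1),(.1,.13),(.16,.185)):
        k=s&(Q[...,2]>lo)&(Q[...,2]<hi)&(Q[...,0]>.5); print(n,lo,k.sum(),np.percentile(Q[k],[2,50,98],axis=0).tolist() if k.sum() else 0)
```

```text
counter z -6.19213098453639e-05
341 [ 0.39966178 -0.24081232  0.00888322] [ 0.62982882 -0.15890246  0.03166606]
handle hi 262 [ 0.48115774 -0.22061568] [-0.98780908 -0.15567024] -0.1497662420409185 0.06621593528381921Traceback (most recent call last):
  File "<stdin>", line 12, in <module>
    return umr_minimum(a, axis, None, out, keepdims, initial, where)
ValueError: zero-size array to reduction operation minimum which has no identity
```

Run:
```python
from h import *
np.set_printoptions(precision=3,suppress=True)
a=np.load("top0.npz");p,d=a["p"],a["d"];X=cloud("top",d)
b=np.load("scene0.npz");ps,ds=b["p"],b["d"];Xs=cloud("scene",ds)
z=X[...,2]
print("hook px",p[240,294],p[250,295],p[205,292],p[240,310])
m=np.zeros((384,512),bool); m[215:265,284:305]=1
P=X[m&(z>.02)]; v,u=np.nonzero(m&(z>.02)); R=cv2.minAreaRect(P[:,:2].astype(np.float32)); print("handle",len(P),R,cv2.boxPoints(R).tolist())
R2=cv2.minAreaRect(np.stack([u,v],1).astype(np.float32)); print(R2)
m[:]=0; m[190:218,272:300]=1
print("rod",np.array([[*q] for q in X[m&(z>.006)&(z<.03)]])[::6])
for n,I,box in(("top",p,(140,170,270,300)),("scene",ps,(205,235,245,270))):
    g=I.max(-1); s=np.zeros(g.shape,bool); s[box[0]:box[1],box[2]:box[3]]=1; k=s&(g<35); v,u=np.nonzero(k); print(n,"knob",len(u),g[s].min())
    if len(u): print(u.mean(),v.mean(),ray(n,u.mean(),v.mean(),.115))
for q in((128,178),(343,183),(118,97),(350,103)): print("shelf",q,ray("top",*q,.174))
c1=cv2.resize(cv2.cvtColor(p,cv2.COLOR_RGB2BGR)[95:265,225:385],None,fx=3.4,fy=3.4,interpolation=cv2.INTER_CUBIC)
cv2.imwrite("pics/crop1.png",c1)
for n,Q in(("top",X),("scene",Xs)):
    for lo,hi in((.02,.08),(.08,.086),(.086,.1),(.1,.13),(.16,.185)):
        k=(abs(Q[...,1]+.18)<.12)&(Q[...,0]>.62)&(Q[...,0]<.95)&(Q[...,2]>lo)&(Q[...,2]<hi); print(n,lo,k.sum(),np.percentile(Q[k],[2,50,98],axis=0).tolist() if k.sum() else 0)
```

```text
hook px [113  62  22] [113  61  24] [177 126  63] [168 119  57]
handle 219 ((0.43141746520996094, -0.19267795979976654), (0.09078209847211838, 0.21524013578891754), 57.48575210571289) [[0.31626787781715393, -0.17310753464698792], [0.4977708160877228, -0.2888011038303375], [0.5465670824050903, -0.21224838495254517], [0.3650641143321991, -0.09655481576919556]]
((292.8536682128906, 237.6829376220703), (37.546722412109375, 8.834522247314453), 83.6598129272461)
rod [[ 0.629 -0.191  0.016]
 [ 0.625 -0.166  0.013]
 [ 0.625 -0.187  0.014]
 [ 0.62  -0.159  0.016]
 [ 0.622 -0.205  0.017]
 [ 0.612 -0.202  0.013]
 [ 0.601 -0.206  0.016]
 [ 0.587 -0.206  0.014]
 [ 0.576 -0.206  0.013]
 [ 0.562 -0.21   0.014]
 [ 0.555 -0.214  0.014]]
top knob 28 4
282.7142857142857 148.89285714285714 [ 0.766 -0.168  0.115]
scene knob 62 0
255.58064516129033 218.88709677419354 [ 0.773 -0.172  0.115]
shelf (128, 178) [0.629 0.318 0.174]
shelf (343, 183) [ 0.642 -0.357  0.174]
shelf (118, 97) [0.901 0.383 0.174]
shelf (350, 103) [ 0.914 -0.381  0.174]
top 0.02 114 [[0.6752018790167758, -0.21140060577584144, 0.0208760
[... 1323 characters left out ...]
594], [0.8235823520282622, -0.15303833423868685, 0.08524889804735417]]
scene 0.086 766 [[0.7215221091644829, -0.2190438757580815, 0.08820028494717189], [0.7793795048359782, -0.17477479165839369, 0.09249376002216017], [0.8225705529163172, -0.11664721893705683, 0.0966186742845579]]
scene 0.1 71 [[0.7579867520245237, -0.18108533403682908, 0.10518175584207068], [0.7740895971591754, -0.17287578968757994, 0.11801677185242944], [0.7808631617200553, -0.15882414300359646, 0.12153298326074682]]
scene 0.16 1213 [[0.6597369317350699, -0.29051300811344327, 0.16429786861138307], [0.8214518124972143, -0.1714630886707202, 0.17058757008793282], [0.9339218683491731, -0.06482622534537835, 0.17946903837466044]]
```

View pics/crop1.png

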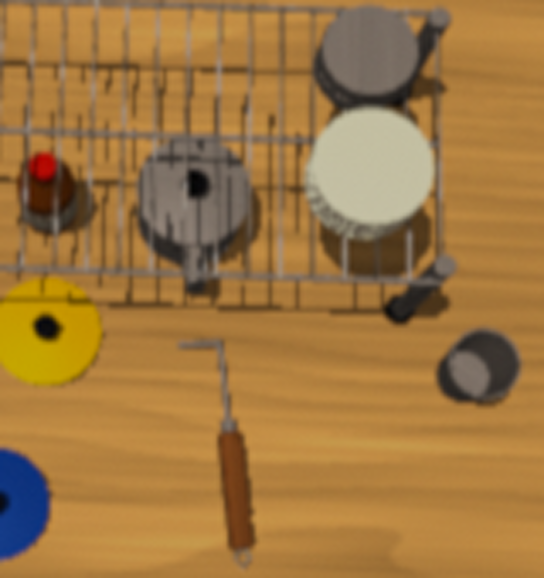

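The crop confirms a steel pot with one strap handle toward the robot (crop ~(195,280)) and a black knob at (195,183). The hook's bent end points to +y at (180–222,345). The yellow lid at (45,335) is close to the drag path.

Run:
```python
from h import *
np.set_printoptions(precision=3,suppress=True)
a=np.load("top0.npz");p,d=a["p"],a["d"];X=cloud("top",d)
z=X[...,2]; hsv=cv2.cvtColor(p,cv2.COLOR_RGB2HSV)
i=p.astype(int)
m=np.zeros((384,512),bool); m[215:262,284:305]=1
k=m&(abs(i-np.array([113,62,23])).sum(-1)<50); v,u=np.nonzero(k)
P=np.array([ray("top",a,b,.02)[:2] for a,b in zip(u,v)]); R=cv2.minAreaRect(P.astype(np.float32)); print("handle",len(u),R)
for q in((290.3,196.3),(278,196.5)): print(ray("top",*q,.012))
for n,lo,hi,zz in(("yellow",22,35,.01),("blue",105,125,.01),("green",50,75,.015)):
    k=((hsv[...,0]>lo)&(hsv[...,0]<hi)&(hsv[...,1]>180)).astype(np.uint8); c=max(cv2.findContours(k,0,1)[0],key=cv2.contourArea)[:,0]
    W=np.array([ray("top",*q,zz)[:2] for q in c],np.float32); print(n,len(c),cv2.minAreaRect(W),W.min(0),W.max(0))
f=(z>.16)&(z<.185)&(abs(X[...,1])<.28); print("shelf front",np.percentile(X[f][:,0],[.2,1,99]))
k=(z>.06)&(z<.09)&(abs(X[...,1]+.36)<.06)&(X[...,0]<.68)&(X[...,0]>.5); print("cup",X[k].min(0),X[k].max(0))
```

```text
handle 270 ((0.476203978061676, -0.22236202657222748), (0.1205289289355278, 0.028447715565562248), 5.857852458953857)
[ 0.626 -0.206  0.012]
[ 0.623 -0.163  0.012]
yellow 112 ((0.6320763230323792, -0.019254498183727264), (0.10589613020420074, 0.10750127583742142), 2.5154294967651367) [ 0.578 -0.074] [0.685 0.035]
blue 86 ((0.45085906982421875, 0.02312512695789337), (0.10373648256063461, 0.10444290935993195), 3.0917112827301025) [ 0.399 -0.029] [0.503 0.076]Traceback (most recent call last):
  File "<stdin>", line 11, in <module>
ValueError: max() iterable argument is empty
```

step_arm(
  increments=[
    [[2.5,2.8,0],[0,0,-0.97]],
    [[2.5,2.8,0],[0,0,-0.97]],
    [[2.5,2.8,0],[0,0,-0.97]],
    [[2.5,2.8,0],[0,0,-0.97]],
    [[2.5,2.8,0],[0,0,-0.97]],
    [[2.5,2.8,0],[0,0,-0.97]],
    [[2.5,2.8,0],[0,0,-0.97]],
    [[2.5,2.8,0],[0,0,-0.97]],
    [[2.5,2.8,0],[0,0,-0.97]],
    [[2.5,2.8,0],[0,0,-0.97]],
  ],
  fingers=1,
)

```text
clock: 1.1
tool_pos: [0.4185, -0.3207, 0.2385]
eef_rot: [0.999, 0.051, -0.0, -0.0]
contact_force: [0.4, -0.4, 0.3]
opening: 1.002
finger_force: 0.0
```

step_arm(
  increments=[
    [[2.33,2.57,-1],[0,0,0]],
    [[2.33,2.57,-1],[0,0,0]],
    [[2.33,2.57,-1],[0,0,0]],
    [[2.33,2.57,-1],[0,0,0]],
    [[0,0,-2.5],[0,0,0]],
    [[0,0,-2.5],[0,0,0]],
    [[0,0,-2.5],[0,0,0]],
    [[0,0,-2.5],[0,0,0]],
    [[0,0,-2],[0,0,0]],
    [[0,0,0],[0,0,0]],
  ],
)

```text
clock: 2.1
tool_pos: [0.5091, -0.2184, 0.0762]
eef_rot: [0.999, 0.051, -0.003, -0.001]
contact_force: [0.7, -0.7, 0.7]
opening: 0.998
finger_force: 0.0
```

step_arm(
  increments=[
    [[0.05,0,-2],[0,0,0]],
    [[0.05,0,-2],[0,0,0]],
    [[0,0,-1.5],[0,0,0]],
    [[0,0,-1],[0,0,0]],
    [[0,0,-0.5],[0,0,0]],
    [[0,0,0],[0,0,0]],
    [[0,0,0],[0,0,0]],
    [[0,0,0],[0,0,0]],
    [[0,0,0],[0,0,0]],
    [[0,0,0],[0,0,0]],
  ],
)

```text
clock: 3.1
tool_pos: [0.5123, -0.2194, 0.0091]
eef_rot: [0.999, 0.051, 0.0, 0.0]
contact_force: [0.4, -0.1, 0.1]
opening: 1.002
finger_force: 0.0
```

step_arm(
  increments=[
    [[0,0,0],[0,0,0]],
    [[0,0,0],[0,0,0]],
    [[0,0,0],[0,0,0]],
    [[0,0,0],[0,0,0]],
    [[0,0,0],[0,0,0]],
    [[0,0,0],[0,0,0]],
    [[0,0,0],[0,0,0]],
    [[0,0,0],[0,0,0]],
    [[0,0,0],[0,0,0]],
    [[0,0,0],[0,0,0]],
  ],
  fingers=0,
  grip_force=45,
)

```text
clock: 4.1
tool_pos: [0.512, -0.2192, 0.0087]
eef_rot: [0.999, 0.051, 0.0, 0.0]
contact_force: [-0.8, -0.2, -1.1]
opening: 0.27
finger_force: 44.8
```

step_arm(
  increments=[
    [[0,0,1],[0,0,0]],
    [[0,0,1.4],[0,0,0]],
    [[0,-1,1.4],[0,0,0]],
    [[0,-1.5,0],[0,0,0]],
    [[0,-1.5,0],[0,0,0]],
    [[0,-0.5,0],[0,0,0]],
    [[1,0,0],[0,0,0]],
    [[1,0,0],[0,0,0]],
    [[0.5,0,0],[0,0,0]],
    [[0,0,0],[0,0,0]],
  ],
)

```text
clock: 5.1
tool_pos: [0.5388, -0.263, 0.0465]
eef_rot: [0.999, 0.052, 0.001, -0.0]
contact_force: [-1.5, 0.8, -0.6]
opening: 0.269
finger_force: 44.8
```

Run:
```python
from h import *
p,d=snap("top","t1"); q,e=snap("scene","s1")
a=cv2.resize(p[130:280,230:360,::-1],None,fx=4,fy=4,interpolation=cv2.INTER_CUBIC)
cv2.imwrite("pics/crop2.png",a)
```

```text
(no output)
```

View pics/crop2.png

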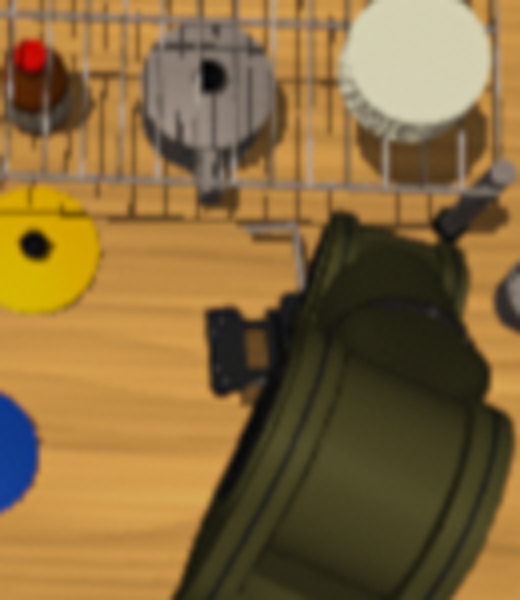

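Run:
```python
from h import *
np.set_printoptions(precision=3,suppress=True)
print("tip",ray("top",230+246/4,130+228/4,.05),"bend",ray("top",230+299/4,130+228/4,.05))
print("strap end (top arm)",ray("top",230+208/4,130+203/4,.06), ray("top",230+208/4,130+165/4,.085))
d=np.load("s1.npz");X=cloud("scene",d["d"]); t=np.load("t1.npz");Y=cloud("top",t["d"])
for n,Q in(("s",X),("t",Y)):
    for lo,hi in((.12,.2),(.2,.24),(.24,.3),(.3,.4),(.4,.6)):
        k=(Q[...,2]>lo)&(Q[...,2]<hi)&(Q[...,0]<.9)&(Q[...,0]>.4)&(abs(Q[...,1]+.27)<.15)
        if lo<.24:k&=Q[...,0]<.65
        print(n,lo,k.sum(),Q[k].max(0) if k.any() else 0)
for c in((75,190),(158,187),(157,257),(70,258)): print("board",ray("top",*c,.015))
```

```text
tip [ 0.651 -0.206  0.05 ] bend [ 0.653 -0.252  0.05 ]
strap end (top arm) [ 0.669 -0.172  0.06 ] [ 0.696 -0.17   0.085]
s 0.12 1011 [ 0.582 -0.172  0.2  ]
s 0.2 298 [ 0.578 -0.227  0.24 ]
s 0.24 500 [ 0.578 -0.229  0.3  ]
s 0.3 1107 [ 0.593 -0.215  0.4  ]
s 0.4 3181 [ 0.582 -0.183  0.6  ]
t 0.12 328 [ 0.569 -0.166  0.2  ]
t 0.2 21 [ 0.568 -0.22   0.233]
t 0.24 7 [ 0.575 -0.224  0.291]
t 0.3 109 [ 0.588 -0.21   0.4  ]
t 0.4 822 [ 0.58  -0.201  0.6  ]
board [0.614 0.56  0.015]
board [0.638 0.266 0.015]
board [0.393 0.246 0.015]
board [0.376 0.543 0.015]
```

step_arm(
  increments=[
    [[1,0,0],[0,0,0]],
    [[1,0,0],[0,0,0]],
    [[1,0,0],[0,0,0]],
    [[0.8,0,0],[0,0,0]],
    [[0.5,0,0],[0,0,0]],
    [[0,0,0],[0,0,0]],
    [[0,0.5,0],[0,0,0]],
    [[0,0.5,0],[0,0,0]],
    [[0,0.5,0],[0,0,0]],
    [[0,0,0],[0,0,0]],
  ],
)

```text
clock: 6.2
tool_pos: [0.58, -0.2476, 0.0468]
eef_rot: [0.999, 0.052, -0.0, -0.001]
contact_force: [-0.2, 1.0, -1.2]
opening: 0.269
finger_force: 44.8
```

Run:
```python
from h import *
p,d=snap("top","t2"); q,e=snap("scene","s2")
a=cv2.resize(p[140:210,250:330,::-1],None,fx=5,fy=5,interpolation=cv2.INTER_CUBIC)
b=cv2.resize(q[200:270,220:300,::-1],None,fx=5,fy=5,interpolation=cv2.INTER_CUBIC)
cv2.imwrite("pics/crop3.png",np.hstack([a,b]))
```

```text
(no output)
```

View pics/crop3.png

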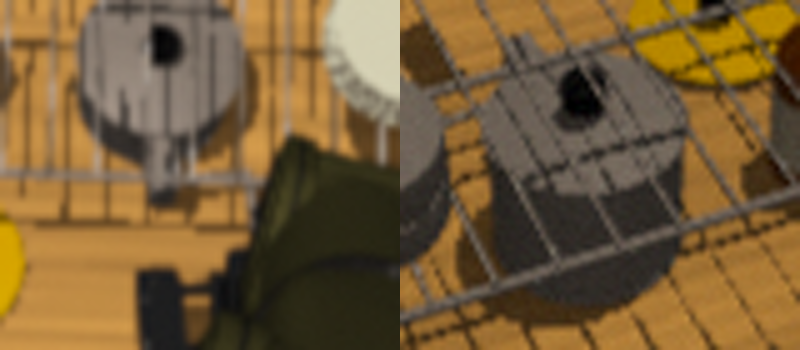

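The pot stands untouched with its strap at crop (162,180) in the top half. The arm now hides the hook, so I continue on the measured offsets and watch the force.

step_arm(
  increments=[
    [[0,0.5,0],[0,0,0]],
    [[0,0.5,0],[0,0,0]],
    [[0,0.5,0],[0,0,0]],
    [[0,0.5,0],[0,0,0]],
    [[0,0.5,0],[0,0,0]],
    [[0,0.5,0],[0,0,0]],
    [[0,0.5,0],[0,0,0]],
    [[0,0.5,0],[0,0,0]],
    [[0,0.4,0],[0,0,0]],
    [[0,0,0],[0,0,0]],
  ],
)

```text
clock: 7.3
tool_pos: [0.5802, -0.2042, 0.0468]
eef_rot: [0.999, 0.052, 0.0, -0.0]
contact_force: [-0.7, -0.2, -0.5]
opening: 0.27
finger_force: 44.8
```

Run:
```python
from h import *
p,d=snap("top","t3")
a=cv2.resize(p[140:220,240:330,::-1],None,fx=6,fy=6,interpolation=cv2.INTER_CUBIC)
cv2.imwrite("pics/crop4.png",a)
```

```text
(no output)
```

View pics/crop4.png

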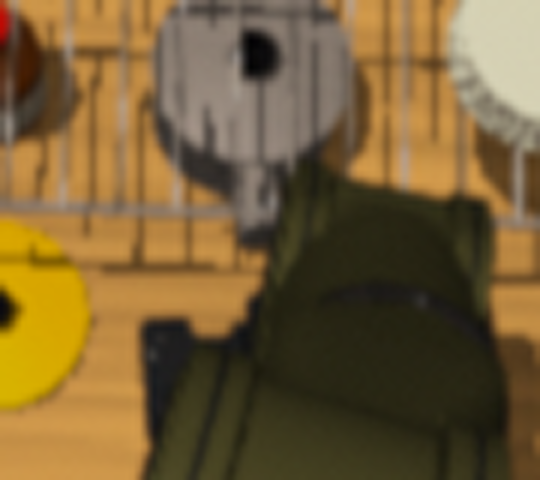

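step_arm(
  increments=[
    [[-0.4,-0.04,0],[0,0,0]],
    [[-0.4,-0.04,0],[0,0,0]],
    [[-0.4,-0.04,0],[0,0,0]],
    [[-0.4,-0.04,0],[0,0,0]],
    [[-0.5,-0.05,0],[0,0,0]],
    [[-0.5,-0.05,0],[0,0,0]],
    [[-0.6,-0.06,0],[0,0,0]],
    [[-0.6,-0.06,0],[0,0,0]],
    [[-0.6,-0.06,0],[0,0,0]],
    [[-0.6,-0.06,0],[0,0,0]],
  ],
)

```text
clock: 8.35
tool_pos: [0.5297, -0.2103, 0.0468]
eef_rot: [0.999, 0.051, 0.0, 0.0]
contact_force: [3.5, 0.3, -1.4]
opening: 0.266
finger_force: 44.8
```

```bash
cat >> h.py <<'E'
def pot(tag):
    q,e=snap("scene",tag); X=cloud("scene",e)
    for lo,hi in((.086,.1),(.1,.128)):
        k=(X[...,2]>lo)&(X[...,2]<hi)&(X[...,0]>.45)&(X[...,0]<.86)&(X[...,1]<-.09)&(X[...,1]>-.28)
        print(lo,k.sum(),np.percentile(X[k],[3,50,97],axis=0).round(3).tolist())
E
python3 -c "
from h import *
pot('s4')"
```

```text
0.086 694 [[0.538, -0.223, 0.088], [0.742, -0.178, 0.092], [0.782, -0.125, 0.096]]
0.1 231 [[0.513, -0.267, 0.106], [0.559, -0.182, 0.121], [0.74, -0.13, 0.128]]
```

step_arm(
  increments=[
    [[-0.8,-0.08,0],[0,0,0]],
    [[-1,-0.1,0],[0,0,0]],
    [[-1,-0.1,0],[0,0,0]],
    [[-1,-0.1,0],[0,0,0]],
    [[-1,-0.1,0],[0,0,0]],
    [[-1,-0.1,0],[0,0,0]],
    [[-1,-0.1,0],[0,0,0]],
    [[-1,-0.1,0],[0,0,0]],
    [[-1,-0.1,0],[0,0,0]],
    [[-0.8,-0.08,0],[0,0,0]],
  ],
)

```text
clock: 9.4
tool_pos: [0.4329, -0.22, 0.0468]
eef_rot: [0.999, 0.051, -0.0, 0.0]
contact_force: [1.8, -0.1, -0.9]
opening: 0.266
finger_force: 44.8
```

step_arm(
  increments=[
    [[-0.8,-0.08,0],[0,0,0]],
    [[-1,-0.1,0],[0,0,0]],
    [[-1,-0.1,0],[0,0,0]],
    [[-1,-0.1,0],[0,0,0]],
    [[-1,-0.1,0],[0,0,0]],
    [[-1,-0.1,0],[0,0,0]],
    [[-1,-0.1,0],[0,0,0]],
    [[-0.8,-0.08,0],[0,0,0]],
    [[-0.4,0,0],[0,0,0]],
    [[0,0,0],[0,0,0]],
  ],
)

```text
clock: 10.4
tool_pos: [0.3571, -0.23, 0.0509]
eef_rot: [0.999, 0.051, -0.005, -0.003]
contact_force: [0.4, -0.5, -0.8]
opening: 0.269
finger_force: 44.8
```

Run:
```python
from h import *
pot('s5'); p,d=snap("top","t5")
a=cv2.resize(p[120:290,200:380,::-1],None,fx=3,fy=3,interpolation=cv2.INTER_CUBIC)
b=cv2.imread("pics/s5.png")[120:290,130:300]; cv2.imwrite("pics/crop5.png",np.hstack([a[:, :400],cv2.resize(b,(400,510))])) if 0 else cv2.imwrite("pics/crop5.png",np.hstack([cv2.resize(a,(400,378)),cv2.resize(b,(378,378))]))
```

```text
0.086 429 [[0.507, -0.231, 0.088], [0.569, -0.193, 0.092], [0.61, -0.141, 0.096]]
0.1 60 [[0.55, -0.201, 0.104], [0.564, -0.191, 0.117], [0.57, -0.179, 0.122]]
```

View pics/crop5.png

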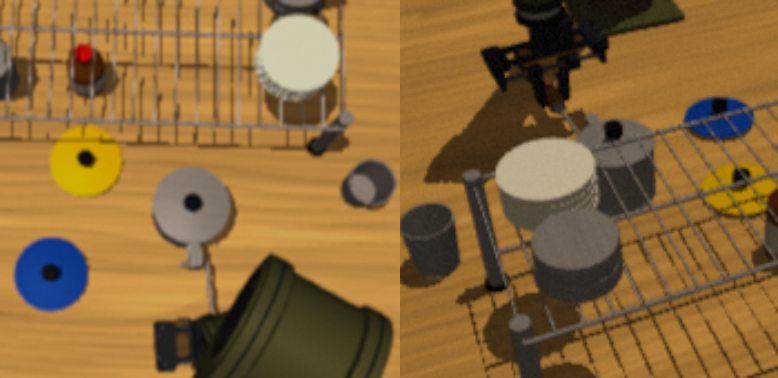

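The pot now stands upright in the open at crop (192,207), lid on, with its back edge clear of the shelf. Next I unhook and lay the hook down to the right.

step_arm(
  increments=[
    [[0.6,0,0],[0,0,0]],
    [[0.6,0,0],[0,0,0]],
    [[0.2,0,0],[0,0,0]],
    [[0,-0.8,0],[0,0,0]],
    [[0,-1,0],[0,0,0]],
    [[0,-1,0],[0,0,0]],
    [[0,-1,0],[0,0,0]],
    [[0,-1,0],[0,0,0]],
    [[0,-1,0],[0,0,0]],
    [[0,0,0],[0,0,0]],
  ],
)

```text
clock: 11.5
tool_pos: [0.3722, -0.2902, 0.0508]
eef_rot: [0.999, 0.049, -0.004, -0.002]
contact_force: [0.1, -1.0, -1.1]
opening: 0.264
finger_force: 44.8
```

```bash
python3 -c "
from h import *
pot('s6'); s=r.get_state(); print(s['eef_rot'],s['q'])"
```

```text
0.086 431 [[0.507, -0.231, 0.088], [0.563, -0.192, 0.092], [0.61, -0.139, 0.096]]
0.1 60 [[0.55, -0.201, 0.105], [0.564, -0.191, 0.118], [0.571, -0.179, 0.122]]
[ 0.99873511  0.05007448 -0.00389851 -0.0023505 ] [ 0.70677427  0.85460767 -0.23638135  2.14262916  0.8234545   0.24393552
 -1.73076643]
```

step_arm(
  increments=[
    [[1,-1.5,0],[0,0,0]],
    [[1,-1.5,0],[0,0,0]],
    [[1,-1.5,0],[0,0,0]],
    [[0,-0.5,-1],[0,0,0]],
    [[0,0,-1],[0,0,0]],
    [[0,0,-0.5],[0,0,0]],
    [[0,0,0],[0,0,0]],
    [[0,0,0],[0,0,0]],
    [[0,0,0],[0,0,0]],
    [[0,0,0],[0,0,0]],
  ],
)

```text
clock: 12.55
tool_pos: [0.4031, -0.3378, 0.0262]
eef_rot: [0.999, 0.051, -0.004, -0.002]
contact_force: [-0.1, -0.0, -1.4]
opening: 0.272
finger_force: 44.8
```

step_arm(
  increments=[
    [[0,0,-0.6],[0,0,0]],
    [[0,0,-0.5],[0,0,0]],
    [[0,0,-0.3],[0,0,0]],
    [[0,0,-0.2],[0,0,0]],
    [[0,0,-0.1],[0,0,0]],
    [[0,0,0],[0,0,0]],
    [[0,0,0],[0,0,0]],
    [[0,0,0],[0,0,0]],
    [[0,0,0],[0,0,0]],
    [[0,0,0],[0,0,0]],
  ],
)

```text
clock: 13.55
tool_pos: [0.403, -0.338, 0.0089]
eef_rot: [0.999, 0.051, -0.004, -0.002]
contact_force: [0.6, -0.8, -1.1]
opening: 0.263
finger_force: 44.8
```

step_arm(
  increments=[
    [[0,0,0],[0,0,0]],
    [[0,0,0],[0,0,0]],
    [[0,0,0],[0,0,0]],
    [[0,0,0],[0,0,0]],
    [[0,0,0],[0,0,0]],
    [[0,0,1],[0,0,0]],
    [[0,0,2],[0,0,0]],
    [[0,0,3],[0,0,0]],
    [[0,0,4],[0,0,0]],
    [[0,0,4],[0,0,0]],
  ],
  fingers=1,
)

```text
clock: 14.55
tool_pos: [0.4024, -0.3376, 0.1508]
eef_rot: [0.999, 0.051, -0.004, -0.003]
contact_force: [0.5, -0.6, -1.0]
opening: 0.999
finger_force: 0.0
```

step_arm(
  increments=[
    [[0,0,3],[0,0,0]],
    [[0,0,2],[0,0,0]],
    [[0,0,0],[0,0,0]],
    [[0,0,0],[0,0,0]],
    [[0,0,0],[0,0,0]],
    [[0,0,0],[0,0,0]],
    [[0,0,0],[0,0,0]],
    [[0,0,0],[0,0,0]],
    [[0,0,0],[0,0,0]],
    [[0,0,0],[0,0,0]],
  ],
)

```text
clock: 15.55
tool_pos: [0.403, -0.3379, 0.1988]
eef_rot: [0.999, 0.051, -0.004, -0.003]
contact_force: [0.4, 0.5, 0.7]
opening: 1.002
finger_force: 0.0
```

Run:
```python
from h import *
np.set_printoptions(precision=3,suppress=True)
p,d=snap("top","t7"); q,e=snap("scene","s7")
s=r.get_state(); print(s["tool_pos"],s["eef_rot"])
for n,I,D in(("top",p,d),("scene",q,e)):
    X=cloud(n,D); k=(I.max(-1)<35)&(np.hypot(X[...,0]-.56,X[...,1]+.19)<.04)&(X[...,2]>.09)
    v,u=np.nonzero(k); print(n,len(u),u.mean(),v.mean(),ray(n,u.mean(),v.mean(),.117),X[k].mean(0))
    k=(X[...,2]>.086)&(X[...,2]<.1)&(np.hypot(X[...,0]-.56,X[...,1]+.19)<.08); print("lid",X[k].min(0),X[k].max(0))
a=cv2.resize(p[150:290,220:400,::-1],(514,400)); b=cv2.resize(q[100:240,130:235,::-1],(280,373)); b=np.vstack([b,np.zeros((27,280,3),np.uint8)])
cv2.imwrite("pics/crop6.png",np.hstack([a,b]))
```

```text
[ 0.403 -0.338  0.199] [ 0.999  0.051 -0.004 -0.002]
top 31 286.4516129032258 210.58064516129033 [ 0.556 -0.186  0.117] [ 0.556 -0.186  0.122]
lid [ 0.48  -0.243  0.086] [ 0.614 -0.13   0.1  ]
scene 52 225.6153846153846 178.32692307692307 [ 0.564 -0.19   0.117] [ 0.563 -0.19   0.116]
lid [ 0.501 -0.24   0.087] [ 0.616 -0.134  0.099]
```

View pics/crop6.png

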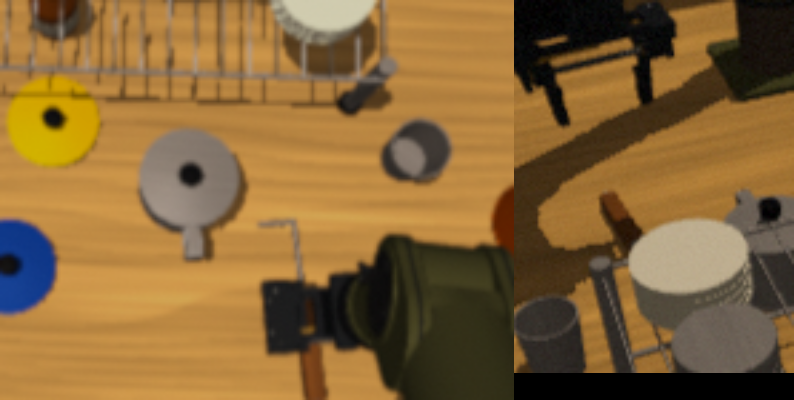

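The hook lies flat on the counter at crop (295,220)–(315,400). The pot stands upright, knob at crop (190,175). Next I go to the knob.

step_arm(
  increments=[
    [[2.6,2.5,0],[0,0,0]],
    [[2.6,2.5,0],[0,0,0]],
    [[2.6,2.5,0],[0,0,0]],
    [[2.6,2.5,0],[0,0,0]],
    [[2.6,2.5,0],[0,0,0]],
    [[2.7,2.5,0],[0,0,0]],
    [[0,0,-1.5],[0,0,0]],
    [[0,0,-2],[0,0,0]],
    [[0,0,-1.5],[0,0,0]],
    [[0,0,0],[0,0,0]],
  ],
)

```text
clock: 16.65
tool_pos: [0.5583, -0.188, 0.1468]
eef_rot: [0.999, 0.051, -0.006, -0.003]
contact_force: [-0.0, -0.8, 0.2]
opening: 0.996
finger_force: 0.0
```

step_arm(
  increments=[
    [[0,0,-1.5],[0,0,0]],
    [[0,0,-1.5],[0,0,0]],
    [[0,0,-1],[0,0,0]],
    [[0,0,-0.4],[0,0,0]],
    [[0,0,0],[0,0,0]],
    [[0,0,0],[0,0,0]],
    [[0,0,0],[0,0,0]],
    [[0,0,0],[0,0,0]],
    [[0,0,0],[0,0,0]],
    [[0,0,0],[0,0,0]],
  ],
)

```text
clock: 17.65
tool_pos: [0.5601, -0.188, 0.1051]
eef_rot: [0.999, 0.051, -0.004, -0.002]
contact_force: [0.0, -0.1, -0.1]
opening: 1.001
finger_force: 0.0
```

step_arm(
  increments=[
    [[0,0,-0.3],[0,0,0]],
    [[0,0,0],[0,0,0]],
    [[0,0,0],[0,0,0]],
    [[0,0,0],[0,0,0]],
    [[0,0,0],[0,0,0]],
    [[0,0,0],[0,0,0]],
    [[0,0,0],[0,0,0]],
    [[0,0,0],[0,0,0]],
    [[0,0,0],[0,0,0]],
    [[0,0,0],[0,0,0]],
  ],
  fingers=0,
  grip_force=25,
)

```text
clock: 18.65
tool_pos: [0.56, -0.1879, 0.1019]
eef_rot: [0.999, 0.051, -0.004, -0.003]
contact_force: [0.5, 0.2, 0.4]
opening: 0.284
finger_force: 25.0
```

step_arm(
  increments=[
    [[0,0,0],[0,0,0]],
    [[0,0,0.4],[0,0,0]],
    [[0,0,0.6],[0,0,0]],
    [[0,0,1],[0,0,0]],
    [[0,0,1.5],[0,0,0]],
    [[0,0,1.5],[0,0,0]],
    [[0,0,1.5],[0,0,0]],
    [[0,0,1.5],[0,0,0]],
    [[0,0,1],[0,0,0]],
    [[0,0,0],[0,0,0]],
  ],
)

```text
clock: 19.65
tool_pos: [0.5611, -0.188, 0.194]
eef_rot: [0.999, 0.051, -0.002, -0.002]
contact_force: [0.1, 0.1, -1.2]
opening: 0.287
finger_force: 25.0
```

Run:
```python
from h import *
q,e=snap("scene","s8")
cv2.imwrite("pics/crop7.png",cv2.resize(q[80:240,130:330,::-1],(700,560)))
```

```text
(no output)
```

View pics/crop7.png

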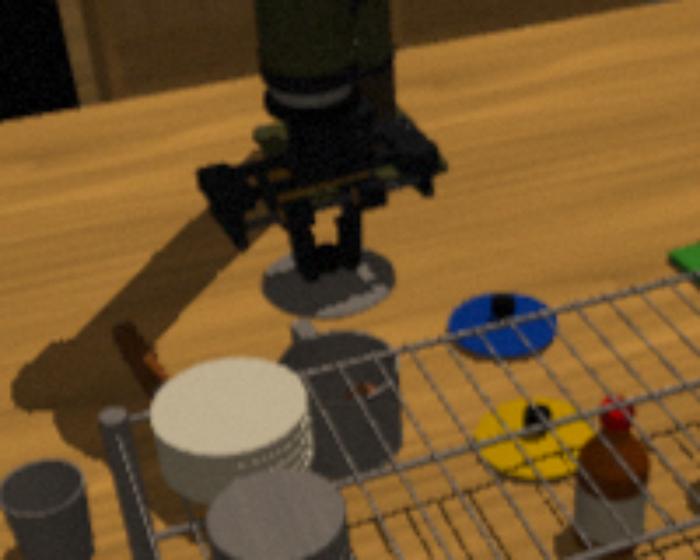

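The lid hangs level from the gripper at crop (328,285) above the open pot, with an egg visible at (360,390). Next I carry it to the board, centred at about (.505, .404).

step_arm(
  increments=[
    [[-0.35,2,0],[0,0,0]],
    [[-0.35,3,0],[0,0,0]],
    [[-0.35,3,0],[0,0,0]],
    [[-0.35,3,0],[0,0,0]],
    [[-0.35,3,0],[0,0,0]],
    [[-0.35,3,0],[0,0,0]],
    [[-0.35,3,0],[0,0,0]],
    [[-0.35,3,0],[0,0,0]],
    [[-0.35,3,0],[0,0,0]],
    [[-0.35,3,0],[0,0,0]],
  ],
)

```text
clock: 20.7
tool_pos: [0.5243, 0.103, 0.1912]
eef_rot: [0.999, 0.051, -0.005, -0.002]
contact_force: [-0.0, 0.5, -1.5]
opening: 0.287
finger_force: 25.0
```

step_arm(
  increments=[
    [[-0.2,3,0],[0,0,0]],
    [[-0.2,3,0],[0,0,0]],
    [[-0.2,3,0],[0,0,0]],
    [[-0.2,3,0],[0,0,0]],
    [[-0.2,3,0],[0,0,0]],
    [[-0.2,3,0],[0,0,0]],
    [[-0.2,3,0],[0,0,0]],
    [[-0.2,3,0],[0,0,0]],
    [[-0.2,2.5,0],[0,0,0]],
    [[0,0,0],[0,0,0]],
  ],
)

```text
clock: 21.7
tool_pos: [0.5046, 0.372, 0.1914]
eef_rot: [0.999, 0.054, -0.005, -0.004]
contact_force: [-0.5, 0.5, -0.8]
opening: 0.283
finger_force: 25.0
```

step_arm(
  increments=[
    [[0,0,-2],[0,0,0]],
    [[0,0,-2.5],[0,0,0]],
    [[0,0,-2.5],[0,0,0]],
    [[0,0,-2.5],[0,0,0]],
    [[0,0,-2.5],[0,0,0]],
    [[0,0,-1.5],[0,0,0]],
    [[0,0,-1],[0,0,0]],
    [[0,0,-0.4],[0,0,0]],
    [[0,0,0],[0,0,0]],
    [[0,0,0],[0,0,0]],
  ],
)

```text
clock: 22.7
tool_pos: [0.5075, 0.3675, 0.0438]
eef_rot: [0.999, 0.051, -0.003, -0.003]
contact_force: [-0.1, -0.2, -0.3]
opening: 0.287
finger_force: 25.0
```

step_arm(
  increments=[
    [[0,0,-0.2],[0,0,0]],
    [[0,0,-0.2],[0,0,0]],
    [[0,0,0],[0,0,0]],
    [[0,0,0],[0,0,0]],
    [[0,0,0],[0,0,0]],
    [[0,0,0],[0,0,0]],
    [[0,0,0],[0,0,0]],
    [[0,0,0],[0,0,0]],
    [[0,0,0],[0,0,0]],
    [[0,0,0],[0,0,0]],
  ],
)

```text
clock: 23.7
tool_pos: [0.507, 0.3671, 0.0389]
eef_rot: [0.999, 0.051, -0.004, -0.002]
contact_force: [-0.2, 0.1, -0.9]
opening: 0.285
finger_force: 25.0
```

step_arm(
  increments=[
    [[0,0,-0.1],[0,0,0]],
    [[0,0,-0.1],[0,0,0]],
    [[0,0,-0.1],[0,0,0]],
    [[0,0,-0.1],[0,0,0]],
    [[0,0,0],[0,0,0]],
    [[0,0,0],[0,0,0]],
    [[0,0,0],[0,0,0]],
    [[0,0,0],[0,0,0]],
    [[0,0,0],[0,0,0]],
    [[0,0,0],[0,0,0]],
  ],
)

```text
clock: 24.7
tool_pos: [0.507, 0.367, 0.035]
eef_rot: [0.999, 0.051, -0.004, -0.002]
contact_force: [0.1, -0.5, 0.4]
opening: 0.285
finger_force: 25.0
```

step_arm(
  increments=[
    [[0,0,0],[0,0,0]],
    [[0,0,0],[0,0,0]],
    [[0,0,0],[0,0,0]],
    [[0,0,0],[0,0,0]],
    [[0,0,0],[0,0,0]],
    [[0,0,0],[0,0,0]],
    [[0,0,1],[0,0,0]],
    [[0,0,2],[0,0,0]],
    [[0,0,3],[0,0,0]],
    [[0,0,3],[0,0,0]],
  ],
  fingers=1,
)

```text
clock: 25.7
tool_pos: [0.5068, 0.3669, 0.1263]
eef_rot: [0.999, 0.051, -0.004, -0.002]
contact_force: [0.4, 0.2, 0.8]
opening: 0.995
finger_force: 0.0
```

step_arm(
  increments=[
    [[-1,-2,3],[0,0,0]],
    [[-1,-3,3],[0,0,0]],
    [[-1,-3,1],[0,0,0]],
    [[0,-3,0],[0,0,0]],
    [[0,-3,0],[0,0,0]],
    [[0,-3,0],[0,0,0]],
    [[0,-3,0],[0,0,0]],
    [[0,0,0],[0,0,0]],
    [[0,0,0],[0,0,0]],
    [[0,0,0],[0,0,0]],
  ],
)

```text
clock: 26.7
tool_pos: [0.4772, 0.1686, 0.1955]
eef_rot: [0.999, 0.052, -0.003, -0.003]
contact_force: [0.2, -0.1, 1.7]
opening: 1.001
finger_force: 0.0
```

Run:
```python
from h import *
p,d=snap("top","t9"); cv2.imwrite("pics/fin.png",p[...,::-1])
X=cloud("top",d); k=(np.hypot(X[...,0]-.507,X[...,1]-.367)<.07)&(X[...,2]>.019)&(X[...,2]<.036); print(X[k].min(0),X[k].max(0)); k=(X[...,2]>.04)&(np.hypot(X[...,0]-.507,X[...,1]-.367)<.04); print(X[k].mean(0),X[k].max(0))
```

```text
[0.44137541 0.361306   0.01914951] [0.50802115 0.43211968 0.0334256 ]<stdin>:3: RuntimeWarning: Mean of empty slice.
  ret = um.true_divide(
Traceback (most recent call last):
ValueError: zero-size array to reduction operation maximum which has no identity
```

View pics/fin.png

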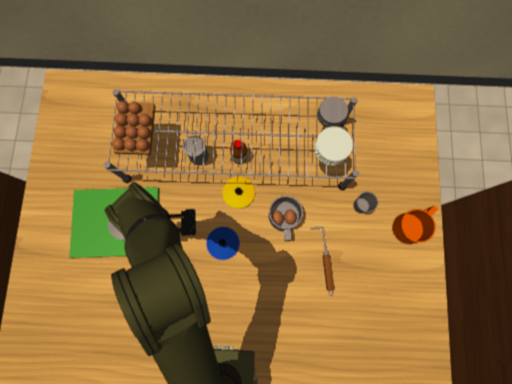

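The open pot with its eggs is at (287,215), the hook lies flat at (326,265), and the bystanders are unmoved. The arm hides the lid, so I move away and check it by numbers.

step_arm(
  increments=[
    [[0,-3,1],[0,0,0]],
    [[0,-3,1],[0,0,0]],
    [[0,-3,0],[0,0,0]],
    [[0,-3,0],[0,0,0]],
    [[0,-3,0],[0,0,0]],
    [[0,-3,0],[0,0,0]],
    [[0,-2,0],[0,0,0]],
    [[0,0,0],[0,0,0]],
    [[0,0,0],[0,0,0]],
    [[0,0,0],[0,0,0]],
  ],
)

```text
clock: 27.75
tool_pos: [0.4774, -0.0307, 0.2151]
eef_rot: [0.999, 0.053, -0.003, -0.003]
contact_force: [0.1, -0.1, -0.5]
opening: 0.999
finger_force: 0.0
```

Run:
```python
from h import *
np.set_printoptions(precision=3,suppress=True)
for n in("top","scene"):
    p,d=snap(n,n+"10"); X=cloud(n,d); h=np.hypot(X[...,0]-.507,X[...,1]-.367)
    for lo,hi in((.019,.036),(.042,.07),(.07,.2)):
        k=(h<.09)&(X[...,2]>lo)&(X[...,2]<hi); print(n,lo,k.sum(),X[k].min(0) if k.any() else 0,X[k].max(0) if k.any() else 0)
    print("board",[X[(p[...,1]>1.6*p[...,0])&(p[...,1]>80)&(X[...,2]>.005)&(X[...,2]<.03)][:,i].__getattribute__(f)().round(3) for i in(0,1) for f in("min","max")])
```

```text
top 0.019 890 [0.418 0.283 0.019] [0.597 0.456 0.035]
top 0.042 54 [0.49  0.354 0.043] [0.514 0.379 0.06 ]
top 0.07 0 0 0
board [np.float64(0.383), np.float64(0.635), np.float64(0.251), np.float64(0.562)]
scene 0.019 290 [0.445 0.306 0.019] [0.56  0.422 0.036]
scene 0.042 16 [0.492 0.348 0.042] [0.517 0.373 0.055]
scene 0.07 0 0 0
board [np.float64(0.38), np.float64(0.639), np.float64(0.25), np.float64(0.546)]
```

The lid lies knob up at about (.505, .365), with its flange well inside the board's edges.

```bash
python3 -c "
from plant import r
print(r.finish_job())"
```

```text
the job is handed in; nothing more can be done
None
```

I handed the job in at about 28 s: the pot is hooked out onto the open counter, upright; the hook lies flat on the worktop; the lid is knob up, wholly on the board; the tin, bottle and cup are where they stood. No verdict came back.

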